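# Book in the long carton with the label scanner

### The arm

A 7-joint arm with a two-finger parallel gripper is mounted at the origin on the work surface. World frame = base frame: x ahead of the robot, y to its left, z up, the work surface at z = 0. Lengths are in m, angles in rad, forces in N, time in s.
With the tool pointing down it reaches from about 0.425 to 0.875 m from the base axis. Payload 4.7 kg.
Tool frame: the origin (TCP) lies between the finger pads; the fingertips stand 14 mm ahead of it and the grasp point (between the pads) lies 5 mm behind it; z points along the fingers, y is the line along which they close (so a half turn about z gives the same grasp; the last joint's range is limited). The gripper opens to 87 mm and grips with 3 to 60 N. Pads are 19 mm wide; open, the fingers measure 117 mm over their backs; the gripper's body (75 mm by 190 mm) begins 51 mm behind the grasp point.
Start: joints at [-1.157, 0.321, -0.07, 1.45, 0.023, 1.371, -0.057], TCP at [0.253, 0.599, 0.237] pointing down, gripper open.
Joint ranges: [-2.86, 2.86], [-0.3, 2.09], [-1.38, 1.24], [0.06, 2.45], [-1.56, 4.7], [0.09, 2.05], [-2.69, 2.69]. Speed limits (rad/s): [2.57, 2.57, 3.14, 3.14, 3.14, 3.14, 3.14].

### API

Orientations are given as a rotation vector (axis times angle).
In Python, from bench import ctrl gives the robot as it stands.
- The arm moves only by the tool step_arm, never from a script. Its argument "commands" is a list of rows, each an object with "travel": the shift along the tool's x, y, z in m, a list of three; "turn": the turn, a rotation vector about the tool's x, y, z in degrees, a list of three. A call has 1 to 5 rows; each row is the pose to reach, as a shift and turn from the pose commanded when the call began, along the tool's axes at that moment; what a row does not reach only later rows make up. A row lasts 1/10 s, in which the tool goes at most 50 mm and 8.59 degrees, less where a joint would pass 70% of its speed; a pose out of reach is approached as far as the arm can. A call with a gripper value outside its range is refused whole. "gripper" is the opening, from 0 (shut) to 1 (fully open), set as the call begins (left out, the last holds). The fingers move at their own pace and stop on an object; "force" is the grip in N (left out, the last holds). Time passes only in rows, so rows that repeat a pose let the fingers close. It gives the time, the measured TCP pose, the force, the opening and the grip force at its end, in the units of the state.
- ctrl.get_state(): the state, without advancing time (a new reading comes with each control period).
- ctrl.get_image(name): name is "side" or "top" or "wrist"; returns the picture (420x560x3 uint8, red, green, blue); there is no depth.
- ctrl.camera_model(name): a dict with "fx", "fy", "cx", "cy" (pixels), "R" (3x3) and "t" (3): a world point X has camera coordinates R X + t; the wrist camera has in their place "T_tool_cam" (4x4, takes a point from camera to tool coordinates, whose origin is the TCP and whose axes are the flange's). Camera axes: x right, y down, z forward; pixel columns grow to the right and rows downward; lengths in m; the calibration is good to about 2 mm. A picture is of the moment at which its call begins: read the wrist's pose just before it. camera_model takes no time and is no camera call.
- ctrl.close_job(): hands the job in; it is judged then, once.
The state is a dict: "time": time; "joint_positions": joint angles; "qd": joint speeds; "joint_torque": joint torques, N m; "position": TCP position; "tool_rot": TCP orientation; "ft_force": force on the tool from outside, world axes, zero at the start; "torque": the same for the moment, N m; "grip_width": opening from 0.0 (shut) to 1.0 (fully open); "grip_force": force on a finger pad.
Only numpy, scipy, OpenCV 4.12 (cv2) and the standard library are available. Lean on these libraries where they do the work, as an engineer would, in place of code of your own. Each camera call takes 0.05 s, during which the arm holds its last target. There are 200 camera calls.

### The job

Take the label scanner out of its cradle and scan the barcode label on top of the long carton: hold the scanner steady for two seconds with its window about 80 mm (a hand's breadth) from the label, the beam on the middle of the barcode and the scan line running across all the bars. Then lower the scanner all the way back into its cradle, the way it lay before, and only then let go. Do not scan the short carton, do not let the scanner bump the cartons, and leave the cartons, the vase, the block of foam and the secateurs where they are.

Things in the scene. Friction and masses are not known exactly. Their poses are not given: they have to be found in the camera images.
- scanner_grip (a point): Centre of the straight handle (140 long, 34 wide, 28 mm thick) of the grey cordless label scanner, 0.22 kg. Grasp here, across the 34 mm, from above; the cradle leaves 31 mm free ahead, 45 mm behind. x along the handle to the nose, y across it, z out of its key side (up). At the nose a 65 mm wide head bends 60 degrees down, reaching 112 mm ahead of and 61 mm below this point.
- scanner_window (a point): Reading window, end of the head: 99 mm ahead (x), 54 mm below scanner_grip. z = beam, out of the window (handle level: 30 degrees off plumb, to the nose); y = scan line. Reads by itself if still, label 40-120 mm off along z, barcode centre within 12 mm (x) and 15 mm (y) of the beam, beam under 40 degrees off square, scan line within 0.2 rad of the barcode's length. A level handle reads.
- cradle: Black charging cradle fixed to the table, foot 215 x 92 mm. Two open saddles, 18 mm long, 54 mm behind and 40 mm ahead of the origin, carry the handle level: scanner_grip then stands 86 mm straight above the origin (on the table). x = where the nose points, z up. Saddle cheeks leave 2.5 mm each side and flare out up to 95 mm height; rear stop 9 mm behind the handle; the head hangs free in front.
- long_carton_label (a point): Centre of the barcode on top of the long low cardboard carton (300 x 150 mm, 100 mm high, 2.4 kg, loose): the one to scan. It lies 45 mm off the middle of the top, towards the end away from the robot. White label 70 x 100 mm; barcode 72 mm long along y (across the carton), 38 mm deep along x (the carton's length, away from the robot); z up.
- short_carton_label (a point): Centre of the barcode on top of the short, nearly square carton (190 x 180 mm, 125 mm high, loose), not to be scanned or moved. It lies 30 mm off the middle of the top, away from the robot. Label, barcode and axes as on the long carton.
- vase_center (a point): White ceramic vase, 180 mm high, 90 mm across, standing loose at the far side of the table; this point is half-way up. Bystander.
- foam_brick_center (a point): Dark green dry foam half-brick, 115 x 110 x 80 mm, on the table close in front of the robot, to its left; this point is its centre. Bystander.
- secateurs_center (a point): Pair of secateurs, 185 mm long, 70 mm wide, 18 mm thick, lying on the table close in front of the robot, to its right; this point is between the handles, half-way up. Bystander.
Not all that is in view belongs to the job. Leave any red look-alike of the cradle alone.

How it is judged:
On the way, in this order (a step that is already met when the one before it is completed fails the run):
1. the label of the long carton is read: scanner held in the gripper, still, in range, beam on the barcode and scan line across its bars, for one second (x of long_carton_label in the frame of scanner_window between -0.012 and 0.012 m and y of long_carton_label in the frame of scanner_window between -0.015 and 0.015 m and z of long_carton_label in the frame of scanner_window between 0.04 and 0.12 m and angle between the z axis of scanner_window and the z axis of long_carton_label, either way round below 0.7 rad and angle between the y axis of scanner_window and the y axis of long_carton_label, either way round below 0.2 rad and linear speed of scanner below 0.02 m/s and angular speed of scanner below 0.15 rad/s and contact force between scanner and the fingers above 1 N), for 1 s.
2. the scanner is lowered back into its cradle while still held (within 9 mm of fully down) (x of scanner_grip in the frame of cradle between -0.014 and 0.014 m and y of scanner_grip in the frame of cradle between -0.008 and 0.008 m and z of scanner_grip in the frame of cradle between 0.08 and 0.095 m and x of scanner_window in the frame of cradle above 0.07 m and angle between the x axis of scanner_grip and the x axis of cradle, either way round below 0.12 rad and angle between the z axis of scanner_grip and the z axis of cradle, either way round below 0.12 rad and contact force between scanner and the fingers above 1 N), for 0.05 s.
At the end, for the whole second after the job is handed in: The scanner lies fully down in both saddles of its cradle, nose the original way (within 14 mm along, 8 mm across, 5 mm in height and 0.12 rad), let go and at rest, after the long carton's label was read for one second; no carton or bystander was moved by more than 15 mm (x of scanner_grip in the frame of cradle between -0.014 and 0.014 m and y of scanner_grip in the frame of cradle between -0.008 and 0.008 m and z of scanner_grip in the frame of cradle between 0.08 and 0.091 m and x of scanner_window in the frame of cradle above 0.07 m and angle between the x axis of scanner_grip and the x axis of cradle, either way round below 0.12 rad and angle between the z axis of scanner_grip and the z axis of cradle, either way round below 0.12 rad and linear speed of scanner below 0.02 m/s and not (contact force between scanner and the fingers above 0.05 N)); the robot touches nothing.
It fails at once if the short carton's label is scanned (x of short_carton_label in the frame of scanner_window between -0.012 and 0.012 m and y of short_carton_label in the frame of scanner_window between -0.015 and 0.015 m and z of short_carton_label in the frame of scanner_window between 0.04 and 0.12 m and angle between the z axis of scanner_window and the z axis of short_carton_label, either way round below 0.7 rad and angle between the y axis of scanner_window and the y axis of short_carton_label, either way round below 0.2 rad and linear speed of scanner below 0.02 m/s and angular speed of scanner below 0.15 rad/s).
It fails at once if the scanner bumps a carton (more than 3 N) (contact force between scanner and long_carton above 3 N or contact force between scanner and short_carton above 3 N).
It fails at once if a carton or bystander is moved more than 15 mm (distance of any of long_carton_label, short_carton_label, vase_center, foam_brick_center, secateurs_center from where it was at the start of the episode above 0.015 m).
It also fails if it takes over 56 s, if anything falls off the work surface, if the arm or the gripper's body presses on something with over 40 N, if the wrist force passes 120 N, or if a joint passes its speed limit or range.

## Working session

There is one attempt and no reset: what is moved stays moved. The work goes in short steps, Python scripts to look and compute and a tool call to move; the robot and the scene stay as the last step left them, time stands still between calls to the robot, and variables do not carry over. Pictures are saved under pics/ and viewed, at most 10 in all, crops included, and the job is handed in when it is done.

Besides the shell and the picture viewer there is one more tool, called after "Call:" in YAML: its name, and indented under it one key for each argument. step_arm: Moves the arm, as the interface text tells. Its arguments: {"type":"object","properties":{"commands":{"type":"array"},"gripper":{"type":"number"},"force":{"type":"number"}},"required":["commands"]}

```bash
mkdir -p pics
python3 - <<'E'
from bench import ctrl
import cv2
s=ctrl.get_state();print(s)
for n in("top","side"):
    cv2.imwrite(f"pics/{n}0.png",cv2.resize(ctrl.get_image(n)[:,:,::-1],(800,600),interpolation=cv2.INTER_CUBIC))
    print(n,ctrl.camera_model(n))
print(ctrl.camera_model("wrist"))
E
```

```text
{'time': 0.0, 'joint_positions': array([-1.15687429,  0.3218465 , -0.07009662,  1.45164649,  0.02259731,
        1.37077481, -0.05691017]), 'qd': array([ 0.00047718, -0.00145547,  0.00019135, -0.0007178 ,  0.00065228,
       -0.00150574, -0.00014889]), 'joint_torque': array([-2.47296430e-04, -4.91281414e+01, -4.04065428e-01, -3.12522125e+01,
       -6.39371434e-02,  4.40120883e-02,  1.86450811e-04]), 'position': array([0.25285425, 0.59825156, 0.23546061]), 'tool_rot': array([-6.23759871e-01, -3.07875221e+00,  2.93070514e-03]), 'ft_force': array([-0.6771884 , -0.45844844, -0.07807983]), 'torque': array([-0.00406803, -0.01107224,  0.07425984]), 'grip_force': 0.0, 'grip_width': 0.997733793145745}
top {'fx': 429.94731675492244, 'fy': 429.94731675492244, 'cx': 278.76295835407416, 'cy': 204.5914276679972, 'R': array([[ 0.01273249, -0.99972966, -0.0194548 ],
       [-0.98425868, -0.00910076, -0.17649936],
       [ 0.17627459,  0.02139583, -0.98410847]]), 't': array([-0.06534793,  0.55567407,  1.53419177])}
side {'fx': 450.90811384576625, 'fy': 450.90811384576625, 'cx': 275.7308241645465, 'cy': 207.51795052672418, 'R': array([[ 0.95034879, -0.31106243, -0.00879418],
       [-0.1539112 , -0.44528788, -0.88206011],
       [ 0.27045982,  0.83961829, -0.47105479]]), 't': array([-0.52336888,  0.15903342,  1.34280533])}
{'fx': 356.9427881653991, 'fy': 356.9427881653991, 'cx': 285.9307360699854, 'cy': 206.0151893285209, 'T_tool_cam': array([[-1.02594471e-03, -9.57410551e-01, -2.88728219e-01,
         7.97146581e-02],
       [ 9.99999423e-01, -8.90443724e-04, -6.00647577e-04,
        -7.74140863e-05],
       [ 3.17970098e-04, -2.88728669e-01,  9.57410912e-01,
        -1.47586006e-01],
       [ 0.00000000e+00,  0.00000000e+00,  0.00000000e+00,
         1.00000000e+00]])}
```

View pics/top0.png

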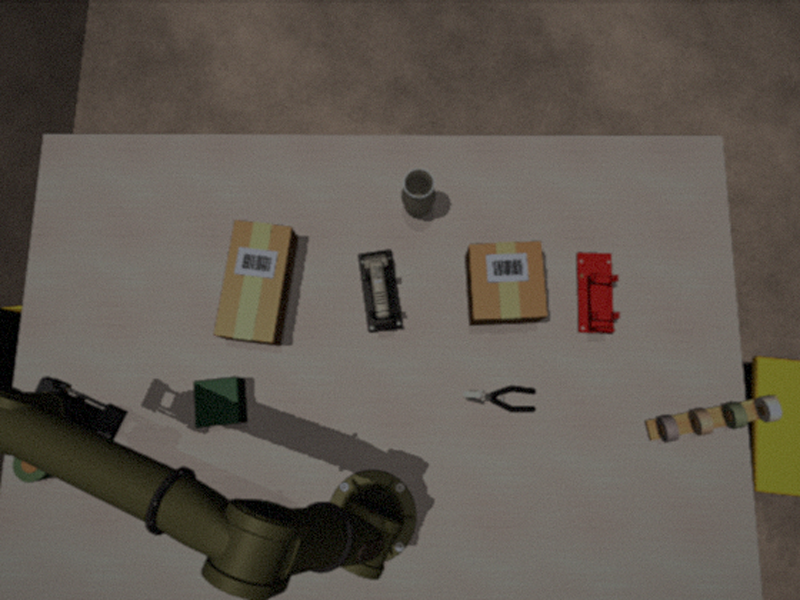

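View pics/side0.png

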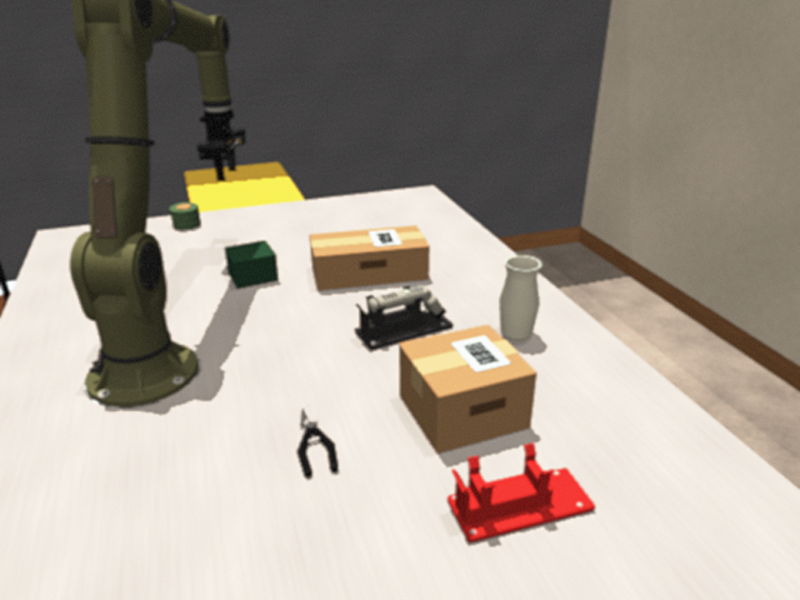

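The top view shows the scanner in the black cradle at about (380,290), with its nose pointing up in the image, away from the robot. The long carton's barcode is at (257,262), the short carton's at (507,267), and the red decoy cradle is at (596,292). I'll enlarge the cradle and long carton.

```bash
cat > h.py <<'E'
from bench import ctrl
import numpy as np, cv2
from scipy.spatial.transform import Rotation as Ro
def ray(m,u,v): return np.array([(u-m["cx"])/m["fx"],(v-m["cy"])/m["fy"],1])
def cam(n,s=None):
    m=ctrl.camera_model(n)
    if n!="wrist": return m,m["R"].T,-m["R"].T@m["t"]
    T=m["T_tool_cam"];Rt=Ro.from_rotvec(s["tool_rot"]).as_matrix()
    return m,Rt@T[:3,:3],Rt@T[:3,3]+s["position"]
def pt(n,u,v,z,s=None):
    m,R,o=cam(n,s);d=R@ray(m,u,v);return o+d*(z-o[2])/d[2]
def totool(s,p): return Ro.from_rotvec(s["tool_rot"]).inv().apply(np.array(p)-s["position"])
E
python3 - <<'E'
from h import *
im=ctrl.get_image("top")[:,:,::-1]
c=im[150:245,145:285];cv2.imwrite("pics/c1.png",cv2.resize(c,(798,542),interpolation=cv2.INTER_CUBIC))
E
```

```text
(no output)
```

View pics/c1.png

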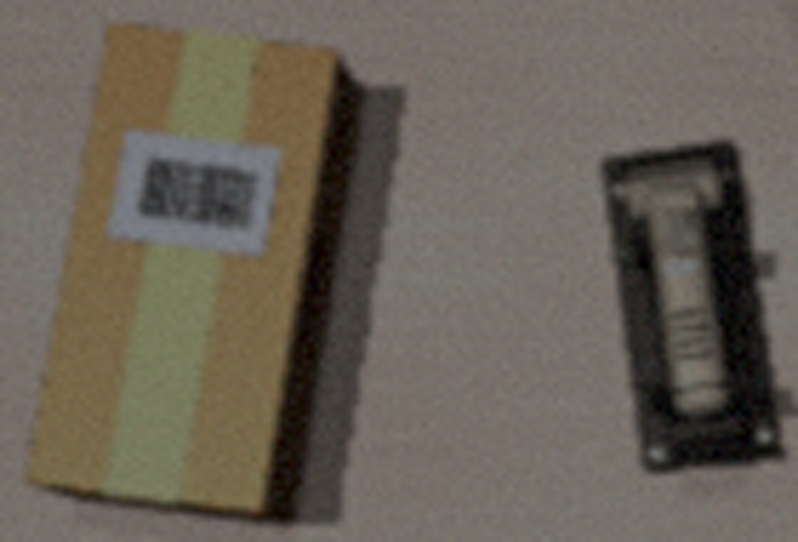

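Run:
```python
from h import *
f=lambda u,v,z:pt("top",145+(u+.5)/5.7-.5,150+(v+.5)/5.7-.5,z)
P=[f(*p,.1) for p in [(107,22),(337,48),(28,485),(265,513),(199,192),(195,193)]]
for p in P:print(p.round(3))
d=(P[0]+P[1]-P[2]-P[3])/2;print("carton",np.linalg.norm(d),np.degrees(np.arctan2(d[1],d[0])),sum(P[:4])/4, sum(P[:4])/4+.045*d/np.linalg.norm(d))
F=[f(*p,.008) for p in [(603,155),(738,143),(648,470),(785,455)]]
d=(F[0]+F[1]-F[2]-F[3])/2;print("foot",np.linalg.norm(d),np.degrees(np.arctan2(d[1],d[0])),sum(F)/4)
a=f(702,412,.1);b=f(677,190,.1);d=b-a;print("handle",a,b,np.linalg.norm(d),np.degrees(np.arctan2(d[1],d[0])),a+.07*d/np.linalg.norm(d))
s=ctrl.get_state();print(Ro.from_rotvec(s["tool_rot"]).as_matrix().round(3))
```

```text
[0.733 0.364 0.1  ]
[0.717 0.215 0.1  ]
[0.435 0.396 0.1  ]
[0.419 0.247 0.1  ]
[0.622 0.299 0.1  ]
[0.621 0.301 0.1  ]
carton 0.2999291726743983 -6.024769700848651 [0.57609173 0.3055965  0.1       ] [0.62084318 0.30087337 0.1       ]
foot 0.21397293917560337 9.23450109656873 [ 0.56969928 -0.01075158  0.008     ]
handle [ 0.48474634 -0.02215822  0.1       ] [ 0.62583431 -0.00393844  0.1       ] 0.1422595373511264 7.358321201213516 [ 0.55416986 -0.01319302  0.1       ]
[[-0.921  0.389 -0.   ]
 [ 0.389  0.921 -0.001]
 [-0.    -0.001 -1.   ]]
```

Call:
step_arm:
  commands:
    - {"travel":[-0.034,-0.03,-0.001],"turn":[0,0,0]}
    - {"travel":[-0.069,-0.06,-0.002],"turn":[0,0,0]}
    - {"travel":[-0.103,-0.089,-0.003],"turn":[0,0,0]}
    - {"travel":[-0.138,-0.119,-0.004],"turn":[0,0,0]}
    - {"travel":[-0.172,-0.149,-0.005],"turn":[0,0,0]}

```text
time: 0.65
position: [0.3541, 0.3926, 0.2414]
tool_rot: [-0.624, -3.079, 0.0]
ft_force: [0.1, -0.1, 0.1]
grip_width: 1.001
grip_force: 0.0
```

Call:
step_arm:
  commands:
    - {"travel":[-0.034,-0.03,-0.001],"turn":[0,0,0]}
    - {"travel":[-0.069,-0.06,-0.002],"turn":[0,0,0]}
    - {"travel":[-0.103,-0.089,-0.003],"turn":[0,0,0]}
    - {"travel":[-0.138,-0.119,-0.004],"turn":[0,0,0]}
    - {"travel":[-0.172,-0.149,-0.005],"turn":[0,0,0]}

```text
time: 1.15
position: [0.4543, 0.1885, 0.2466]
tool_rot: [0.624, 3.079, 0.001]
ft_force: [1.4, 0.4, 0.1]
grip_width: 1.001
grip_force: 0.0
```

Call:
step_arm:
  commands:
    - {"travel":[-0.034,-0.03,-0.001],"turn":[0,0,-6.3]}
    - {"travel":[-0.069,-0.06,-0.002],"turn":[0,0,-12.6]}
    - {"travel":[-0.103,-0.089,-0.003],"turn":[0,0,-18.9]}
    - {"travel":[-0.138,-0.119,-0.004],"turn":[0,0,-25.2]}
    - {"travel":[-0.172,-0.149,-0.005],"turn":[0,0,-31.5]}

```text
time: 1.65
position: [0.5548, -0.0155, 0.2516]
tool_rot: [-0.243, 3.132, 0.0]
ft_force: [1.3, 0.0, -0.5]
grip_width: 1.001
grip_force: 0.0
```

Call:
step_arm:
  commands:
    - {"travel":[0,0,0],"turn":[0,0,0]}
    - {"travel":[0,0,0],"turn":[0,0,0]}

```text
time: 1.85
position: [0.5543, -0.015, 0.2512]
tool_rot: [0.229, -3.132, 0.0]
ft_force: [-0.5, 0.8, -0.7]
grip_width: 1.003
grip_force: 0.0
```

Run:
```python
from h import *
s=ctrl.get_state();print(s["time"],s["position"],s["joint_positions"].round(2),Ro.from_rotvec(s["tool_rot"]).as_matrix().round(3))
im=ctrl.get_image("wrist")[:,:,::-1]
np.savez("w1.npz",tool_rot=s["tool_rot"],position=s["position"])
cv2.imwrite("pics/w1.png",cv2.resize(im,(800,600),interpolation=cv2.INTER_CUBIC))
```

```text
1.85 [ 0.55428218 -0.01502704  0.2511654 ] [-0.47  0.11  0.49  1.69 -0.05  1.36  1.74] [[-0.989 -0.146 -0.001]
 [-0.146  0.989 -0.   ]
 [ 0.001  0.    -1.   ]]
```

View pics/w1.png

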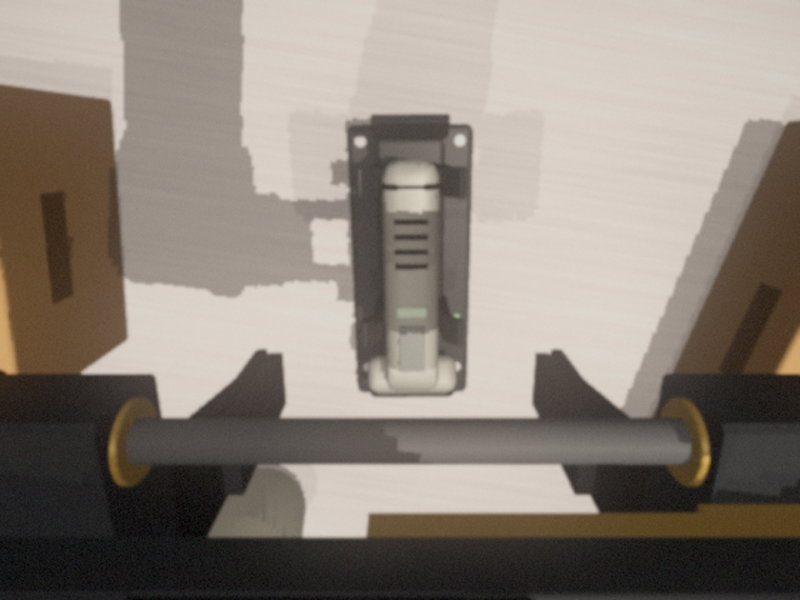

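The wrist view shows the handle running from its rear end at (411,162) to the head at (412,370), almost parallel to the image columns. The rear foot corners are at (348,125) and (471,125).

Run:
```python
from h import *
s=dict(np.load("w1.npz"))
f=lambda u,v,z:pt("wrist",u*.7,v*.7,z,s)
a=f(411.5,200,.1);b=f(413,330,.1);d=b-a;yaw=np.degrees(np.arctan2(d[1],d[0]));print("handle",a,b,yaw)
e=f(411,162,.088);u=d/np.linalg.norm(d);print("rear end",e,"grip",e+.07*u)
F=[f(*p,.012) for p in[(348,126),(471,125),(359,392),(465,391)]]
for p in F:print(p.round(4))
d=(F[2]+F[3]-F[0]-F[1])/2;print("foot",np.linalg.norm(d),np.degrees(np.arctan2(d[1],d[0])),sum(F)/4)
w=[f(x,190,.09) for x in(384,440)];print("width",np.linalg.norm(w[0]-w[1]))
for v in (152,157,162,167):print(v,f(411,v,.088))
```

```text
handle [ 0.50765221 -0.02015916  0.1       ] [ 0.58702855 -0.00746343  0.1       ] 9.087124849503306
rear end [ 0.48703029 -0.02344333  0.088     ] grip [ 0.55615174 -0.0123878   0.088     ]
[ 0.4716 -0.0713  0.012 ]
[0.4581 0.0163 0.012 ]
[ 0.6814 -0.0386  0.012 ]
[0.6676 0.0494 0.012 ]
foot 0.21226899060195994 8.92061002333373 [ 0.5696552  -0.01102585  0.012     ]
width 0.033361916990218905
152 [ 0.48140325 -0.02427453  0.088     ]
157 [ 0.4842091  -0.02386006  0.088     ]
162 [ 0.48703029 -0.02344333  0.088     ]
167 [ 0.48986694 -0.02302432  0.088     ]
```

Call:
step_arm:
  commands:
    - {"travel":[-0.002,0.002,0.03],"turn":[0,0,-0.6]}
    - {"travel":[-0.002,0.002,0.06],"turn":[0,0,-0.6]}
    - {"travel":[-0.002,0.002,0.085],"turn":[0,0,-0.6]}
    - {"travel":[-0.002,0.002,0.1],"turn":[0,0,-0.6]}
    - {"travel":[-0.002,0.002,0.1],"turn":[0,0,-0.6]}

```text
time: 2.4
position: [0.5543, -0.01, 0.1495]
tool_rot: [0.255, -3.127, -0.001]
ft_force: [0.6, -0.5, -0.4]
grip_width: 1.002
grip_force: 0.0
```

Call:
step_arm:
  commands:
    - {"travel":[0,0,0.02],"turn":[0,0,0]}
    - {"travel":[0,0,0.04],"turn":[0,0,0]}
    - {"travel":[0,0,0.06],"turn":[0,0,0]}
    - {"travel":[0,0,0.07],"turn":[0,0,0]}
    - {"travel":[0,0,0.07],"turn":[0,0,0]}

```text
time: 2.9
position: [0.5557, -0.0111, 0.0813]
tool_rot: [0.253, -3.13, -0.0]
ft_force: [-0.3, 0.1, -0.5]
grip_width: 1.0
grip_force: 0.0
```

Run:
```python
from h import *
s=ctrl.get_state();print(s["time"],s["position"],Ro.from_rotvec(s["tool_rot"]).as_matrix().round(3),s["ft_force"])
im=ctrl.get_image("wrist")[:,:,::-1]
np.savez("w2.npz",tool_rot=s["tool_rot"],position=s["position"])
cv2.imwrite("pics/w2.png",cv2.resize(im,(800,600),interpolation=cv2.INTER_CUBIC))
```

```text
2.9 [ 0.55572374 -0.01106791  0.08129884] [[-0.987 -0.16  -0.001]
 [-0.16   0.987  0.   ]
 [ 0.001  0.    -1.   ]] [-0.29169341  0.05689705 -0.46303332]
```

View pics/w2.png

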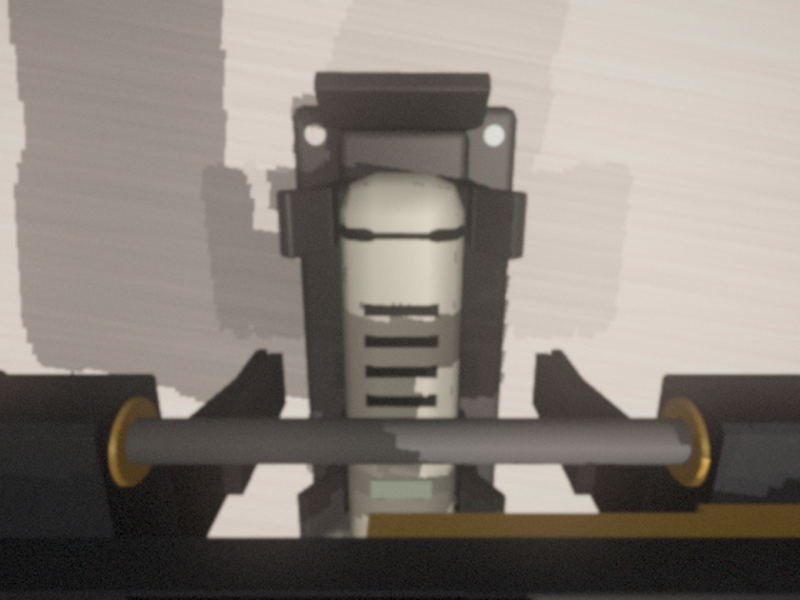

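The handle's centre is at column 403 and the finger middle at 409, so I'll shift 1.5 mm to the left and close.

Call:
step_arm:
  commands:
    - {"travel":[0,-0.0015,0],"turn":[0,0,0]}
    - {"travel":[0,-0.0015,0],"turn":[0,0,0]}

```text
time: 3.15
position: [0.5573, -0.0133, 0.0829]
tool_rot: [-0.251, 3.129, 0.0]
ft_force: [-0.3, 0.1, -0.3]
grip_width: 1.001
grip_force: 0.0
```

Call:
step_arm:
  commands:
    - {"travel":[0,0,0],"turn":[0,0,0]}
    - {"travel":[0,0,0],"turn":[0,0,0]}
    - {"travel":[0,0,0],"turn":[0,0,0]}
    - {"travel":[0,0,0],"turn":[0,0,0]}
    - {"travel":[0,0,0],"turn":[0,0,0]}
  gripper: 0
  force: 40

```text
time: 3.65
position: [0.5563, -0.013, 0.0816]
tool_rot: [-0.252, 3.131, 0.0]
ft_force: [0.5, -0.2, 0.2]
grip_width: 0.635
grip_force: 0.0
```

Call:
step_arm:
  commands:
    - {"travel":[0,0,0],"turn":[0,0,0]}
    - {"travel":[0,0,0],"turn":[0,0,0]}
    - {"travel":[0,0,0],"turn":[0,0,0]}

```text
time: 3.95
position: [0.5563, -0.0131, 0.0816]
tool_rot: [-0.252, 3.131, 0.0]
ft_force: [0.0, -0.6, -0.2]
grip_width: 0.392
grip_force: 40.0
```

Run:
```python
from h import *
s=ctrl.get_state();print(s)
```

```text
{'time': 3.95, 'joint_positions': array([-0.43822807,  0.26935081,  0.47237577,  1.87804383, -0.14197946,
        1.0269248 ,  1.82450779]), 'qd': array([-0.00041183, -0.00149695, -0.00125924,  0.00033018, -0.00013189,
        0.00015224,  0.00162679]), 'joint_torque': array([-5.12084027e-02, -3.81695616e+01,  3.90342817e+00, -2.70066780e+01,
        4.05180186e-02,  7.36573292e-02, -1.96905015e-02]), 'position': array([ 0.55628949, -0.0130568 ,  0.08155162]), 'tool_rot': array([-2.51772231e-01,  3.13142337e+00,  7.22674655e-07]), 'ft_force': array([ 0.0285505 , -0.60201359, -0.15891534]), 'torque': array([ 0.06448471, -0.03140174,  0.05911824]), 'grip_force': 39.98868752270937, 'grip_width': 0.39193995417705396}
```

Call:
step_arm:
  commands:
    - {"travel":[0,0,-0.01],"turn":[0,0,0]}
    - {"travel":[0,0,-0.025],"turn":[0,0,0]}
    - {"travel":[0,0,-0.045],"turn":[0,0,0]}
    - {"travel":[0,0,-0.065],"turn":[0,0,0]}
    - {"travel":[0,0,-0.085],"turn":[0,0,0]}

```text
time: 4.45
position: [0.5564, -0.0132, 0.1685]
tool_rot: [-0.251, 3.131, 0.0]
ft_force: [0.2, -0.5, -2.8]
grip_width: 0.388
grip_force: 40.0
```

Call:
step_arm:
  commands:
    - {"travel":[0,0,-0.02],"turn":[0,0,0]}
    - {"travel":[0,0,-0.04],"turn":[0,0,0]}
    - {"travel":[0,0,-0.052],"turn":[0,0,0]}
    - {"travel":[0,0,-0.052],"turn":[0,0,0]}
    - {"travel":[0,0,-0.052],"turn":[0,0,0]}

```text
time: 4.95
position: [0.556, -0.013, 0.2184]
tool_rot: [0.252, -3.131, -0.0]
ft_force: [-0.5, 0.3, -2.3]
grip_width: 0.386
grip_force: 40.0
```

Call:
step_arm:
  commands:
    - {"travel":[0.001,0.02,0],"turn":[0,0,0]}
    - {"travel":[0.003,0.045,0],"turn":[0,0,0]}
    - {"travel":[0.005,0.075,0],"turn":[0,0,0]}
    - {"travel":[0.007,0.105,0],"turn":[0,0,0]}
    - {"travel":[0.008,0.135,0],"turn":[0,0,0]}

```text
time: 5.45
position: [0.5255, 0.1197, 0.2171]
tool_rot: [0.251, -3.129, 0.001]
ft_force: [0.7, 0.1, -2.1]
grip_width: 0.389
grip_force: 40.0
```

Call:
step_arm:
  commands:
    - {"travel":[0.002,0.03,0],"turn":[0,0,2]}
    - {"travel":[0.004,0.06,0],"turn":[0,0,5]}
    - {"travel":[0.006,0.09,0],"turn":[0,0,8]}
    - {"travel":[0.008,0.12,0],"turn":[0,0,11]}
    - {"travel":[0.009,0.15,0],"turn":[0,0,13]}

```text
time: 5.95
position: [0.4927, 0.2663, 0.217]
tool_rot: [-0.107, -3.137, 0.002]
ft_force: [1.4, 0.3, -2.2]
grip_width: 0.384
grip_force: 40.0
```

Run:
```python
from h import *
s=ctrl.get_state();R=Ro.from_rotvec(s["tool_rot"]).as_matrix()
print(s["time"],s["position"],s["ft_force"],s["grip_width"],s["grip_force"],R.round(4))
print("to scan",totool(s,[.4828,.3155,.219]),"yaw",np.degrees(np.arctan2(R[1,0],R[0,0])))
```

```text
5.95 [0.49273094 0.26630003 0.216961  ] [ 1.36220976  0.27356867 -2.23382894] 0.38446592979922184 39.98838239349425 [[-0.9977  0.0682 -0.0023]
 [ 0.0682  0.9977 -0.0014]
 [ 0.0022 -0.0016 -1.    ]]
to scan [ 0.01326977  0.04840431 -0.00208664] yaw 176.08700829873
```

Call:
step_arm:
  commands:
    - {"travel":[0.005,0.022,0],"turn":[0,0,1]}
    - {"travel":[0.01,0.038,-0.001],"turn":[0,0,2]}
    - {"travel":[0.013,0.047,-0.001],"turn":[0,0,2]}
    - {"travel":[0.013,0.047,-0.001],"turn":[0,0,2]}
    - {"travel":[0.013,0.047,-0.001],"turn":[0,0,2]}

```text
time: 6.45
position: [0.4843, 0.312, 0.2189]
tool_rot: [-0.16, -3.137, 0.003]
ft_force: [0.7, 0.1, -2.9]
grip_width: 0.388
grip_force: 40.0
```

Run:
```python
from h import *
s=ctrl.get_state();R=Ro.from_rotvec(s["tool_rot"]).as_matrix()
print(s["time"],s["position"])
print("to scan",totool(s,[.4828,.3155,.219]),"yaw",np.degrees(np.arctan2(R[1,0],R[0,0])))
a=ctrl.get_image("side")[150:240,180:330,::-1];b=ctrl.get_image("top")[120:260,130:310,::-1]
cv2.imwrite("pics/s1.png",np.vstack([cv2.resize(a,(480,288),interpolation=cv2.INTER_CUBIC),cv2.resize(b,(480,312),interpolation=cv2.INTER_CUBIC)]))
```

```text
6.45 [0.48427359 0.31204811 0.21888745]
to scan [ 0.00181734  0.00328379 -0.0001171 ] yaw 174.15800685917074
```

View pics/s1.png

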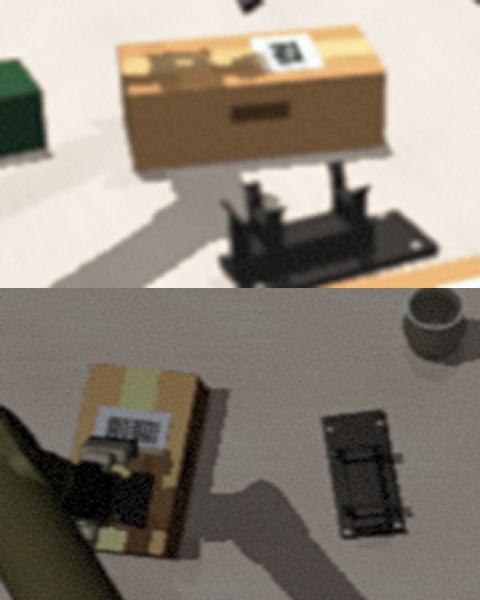

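The side crop shows the carton, its label and the empty cradle. The top crop shows the scanner head just before the label. I'll correct the last millimetres, hold, and check whether the handle is level.

Call:
step_arm:
  commands:
    - {"travel":[0.002,0.003,0],"turn":[0,0,0]}
    - {"travel":[0.002,0.003,0],"turn":[0,0,0]}
    - {"travel":[0.002,0.003,0],"turn":[0,0,0]}
    - {"travel":[0.002,0.003,0],"turn":[0,0,0]}
    - {"travel":[0.002,0.003,0],"turn":[0,0,0]}

```text
time: 7.05
position: [0.4825, 0.3164, 0.2196]
tool_rot: [0.159, 3.137, 0.0]
ft_force: [0.5, -0.0, -3.2]
grip_width: 0.382
grip_force: 40.0
```

Run:
```python
from h import *
s=ctrl.get_state();R=Ro.from_rotvec(s["tool_rot"]).as_matrix()
print(s["time"],s["position"],np.abs(s["qd"]).max())
print("to scan",totool(s,[.4828,.3155,.219]),"yaw",np.degrees(np.arctan2(R[1,0],R[0,0])))
# expected pixels of scanner points
m=ctrl.camera_model("side")
g=s["position"]+np.array([0,0,.0044]);c=np.array([np.cos(-.105),np.sin(-.105),0])
for n,p in dict(grip=g,rear=g-.07*c,front=g+.07*c,win=g+.099*c-[0,0,.054],label=np.array([.621,.301,.1])).items():
    q=m["R"]@p+m["t"];print(n,((np.array([q[0]*m["fx"]/q[2]+m["cx"],q[1]*m["fy"]/q[2]+m["cy"]])-[190,90])*5).round(0))
a=ctrl.get_image("side")[90:200,190:330,::-1]
cv2.imwrite("pics/s2.png",cv2.resize(a,(700,550),interpolation=cv2.INTER_CUBIC))
```

```text
7.05 [0.48249857 0.31641193 0.2196342 ] 0.003268344185113382
to scan [-0.00039215 -0.00087674  0.00063422] yaw 174.1863457680436
grip [201. 237.]
rear [104. 245.]
front [296. 230.]
win [337. 296.]
label [392. 379.]
```

View pics/s2.png

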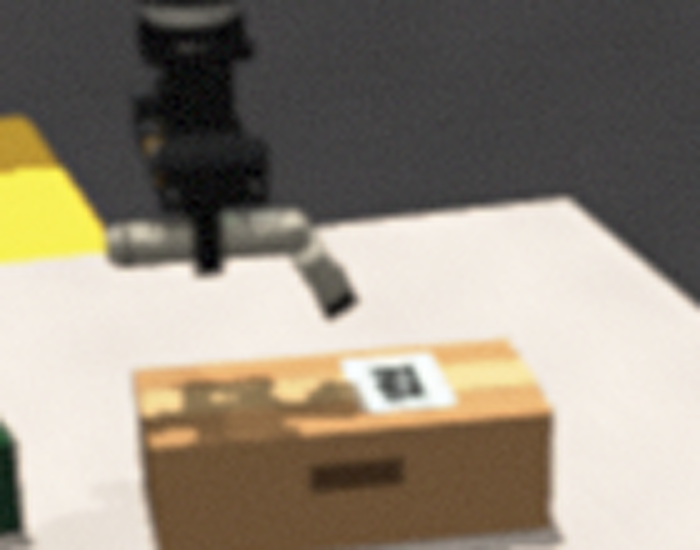

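The handle is level: its rear end is at (113,245) and its front at (300,232). The window at (341,303) and barcode centre at (399,382) are offset by the same amount from where I expected them, so the beam is on the middle of the barcode. I'll hold for 2.5 s.

Call:
step_arm:
  commands:
    - {"travel":[0,0,0],"turn":[0,0,0]}
    - {"travel":[0,0,0],"turn":[0,0,0]}
    - {"travel":[0,0,0],"turn":[0,0,0]}
    - {"travel":[0,0,0],"turn":[0,0,0]}
    - {"travel":[0,0,0],"turn":[0,0,0]}

```text
time: 7.6
position: [0.4824, 0.3165, 0.2196]
tool_rot: [0.159, 3.137, 0.0]
ft_force: [0.8, 0.2, -3.1]
grip_width: 0.391
grip_force: 40.0
```

Call:
step_arm:
  commands:
    - {"travel":[0,0,0],"turn":[0,0,0]}
    - {"travel":[0,0,0],"turn":[0,0,0]}
    - {"travel":[0,0,0],"turn":[0,0,0]}
    - {"travel":[0,0,0],"turn":[0,0,0]}
    - {"travel":[0,0,0],"turn":[0,0,0]}

```text
time: 8.1
position: [0.4824, 0.3165, 0.2196]
tool_rot: [0.159, 3.138, 0.0]
ft_force: [-0.2, -0.3, -3.2]
grip_width: 0.384
grip_force: 40.0
```

Call:
step_arm:
  commands:
    - {"travel":[0,0,0],"turn":[0,0,0]}
    - {"travel":[0,0,0],"turn":[0,0,0]}
    - {"travel":[0,0,0],"turn":[0,0,0]}
    - {"travel":[0,0,0],"turn":[0,0,0]}
    - {"travel":[0,0,0],"turn":[0,0,0]}

```text
time: 8.6
position: [0.4824, 0.3166, 0.2196]
tool_rot: [0.159, 3.137, 0.0]
ft_force: [-0.1, 0.6, -3.3]
grip_width: 0.388
grip_force: 40.0
```

Call:
step_arm:
  commands:
    - {"travel":[0,0,0],"turn":[0,0,0]}
    - {"travel":[0,0,0],"turn":[0,0,0]}
    - {"travel":[0,0,0],"turn":[0,0,0]}
    - {"travel":[0,0,0],"turn":[0,0,0]}
    - {"travel":[0,0,0],"turn":[0,0,0]}

```text
time: 9.1
position: [0.4824, 0.3165, 0.2196]
tool_rot: [0.159, 3.137, 0.0]
ft_force: [0.7, 0.2, -3.0]
grip_width: 0.389
grip_force: 40.0
```

Call:
step_arm:
  commands:
    - {"travel":[0,0,0],"turn":[0,0,0]}
    - {"travel":[0,0,0],"turn":[0,0,0]}
    - {"travel":[0,0,0],"turn":[0,0,0]}
    - {"travel":[0,0,0],"turn":[0,0,0]}
    - {"travel":[0,0,0],"turn":[0,0,0]}

```text
time: 9.6
position: [0.4824, 0.3165, 0.2196]
tool_rot: [0.159, 3.137, 0.0]
ft_force: [0.0, -0.3, -3.2]
grip_width: 0.389
grip_force: 40.0
```

```bash
cat > go.py <<'E'
from h import *
s=ctrl.get_state();R=Ro.from_rotvec(s["tool_rot"]).as_matrix()
print(s["time"],s["position"],s["ft_force"],s["grip_force"],R[:,2])
print("to cradle",totool(s,[.5563,-.0131,.0816]).round(4),"turn",np.degrees(np.arctan2(R[1,0],R[0,0]))%360-189.2)
E
python3 go.py
```

```text
9.6 [0.48241487 0.31653732 0.21956492] [ 0.01825955 -0.32856436 -3.24959864] 39.989768117666245 [ 6.94366367e-05  3.21882871e-05 -9.99999997e-01]
to cradle [-0.1068 -0.3205  0.138 ] turn -15.004771461219917
```

Call:
step_arm:
  commands:
    - {"travel":[-0.006,-0.018,0],"turn":[0,0,0]}
    - {"travel":[-0.014,-0.043,0],"turn":[0,0,0]}
    - {"travel":[-0.024,-0.073,0],"turn":[0,0,0]}
    - {"travel":[-0.034,-0.103,0],"turn":[0,0,0]}
    - {"travel":[-0.044,-0.133,0],"turn":[0,0,0]}

```text
time: 10.1
position: [0.513, 0.1772, 0.2197]
tool_rot: [0.16, 3.137, -0.0]
ft_force: [1.6, 0.1, -2.2]
grip_width: 0.389
grip_force: 40.0
```

Call:
step_arm:
  commands:
    - {"travel":[-0.012,-0.035,0],"turn":[0,0,-3]}
    - {"travel":[-0.024,-0.07,0],"turn":[0,0,-6]}
    - {"travel":[-0.036,-0.105,0],"turn":[0,0,-9]}
    - {"travel":[-0.048,-0.14,0],"turn":[0,0,-12]}
    - {"travel":[-0.057,-0.167,0],"turn":[0,0,-15]}

```text
time: 10.6
position: [0.5525, 0.0035, 0.2199]
tool_rot: [-0.25, 3.131, -0.002]
ft_force: [0.2, 0.4, -2.8]
grip_width: 0.383
grip_force: 40.0
```

Call:
step_arm:
  commands:
    - {"travel":[0,0,0],"turn":[0,0,0]}
    - {"travel":[0,0,0],"turn":[0,0,0]}
    - {"travel":[0,0,0],"turn":[0,0,0]}
    - {"travel":[0,0,0],"turn":[0,0,0]}

```text
time: 11.0
position: [0.5523, 0.0091, 0.2195]
tool_rot: [0.255, -3.131, -0.001]
ft_force: [0.9, 0.2, -2.7]
grip_width: 0.386
grip_force: 40.0
```

```bash
python3 go.py
```

```text
11.0 [0.55232323 0.00909369 0.2195094 ] [ 0.90683259  0.17341129 -2.73267083] 39.98978345654905 [-1.87974367e-04  4.66509887e-04 -9.99999874e-01]
to cradle [-0.0004 -0.0226  0.1379] turn 0.10546501015355148
```

Call:
step_arm:
  commands:
    - {"travel":[0,-0.01,0.01],"turn":[0,0,0]}
    - {"travel":[0,-0.0225,0.03],"turn":[0,0,0.1]}
    - {"travel":[-0.0005,-0.0225,0.05],"turn":[0,0,0.1]}
    - {"travel":[-0.0005,-0.0225,0.07],"turn":[0,0,0.1]}
    - {"travel":[-0.0005,-0.0225,0.07],"turn":[0,0,0.1]}

```text
time: 11.5
position: [0.5541, -0.0146, 0.146]
tool_rot: [0.249, -3.125, 0.001]
ft_force: [-0.5, 0.7, -3.2]
grip_width: 0.385
grip_force: 40.0
```

Call:
step_arm:
  commands:
    - {"travel":[0,0,0],"turn":[0,0,0]}
    - {"travel":[0,0,0],"turn":[0,0,0]}
    - {"travel":[0,0,0],"turn":[0,0,0]}
    - {"travel":[0,0,0],"turn":[0,0,0]}

```text
time: 11.9
position: [0.5572, -0.0142, 0.1505]
tool_rot: [-0.249, 3.13, 0.0]
ft_force: [0.4, -0.2, -3.0]
grip_width: 0.39
grip_force: 40.0
```

```bash
python3 go.py
```

```text
11.9 [ 0.55722806 -0.01418401  0.15048233] [ 0.36694963 -0.24026958 -2.98125676] 39.98978245072067 [ 1.67705099e-03  3.44704645e-04 -9.99998534e-01]
to cradle [0.0009 0.0012 0.0689] turn -0.08992170698641644
```

Call:
step_arm:
  commands:
    - {"travel":[0.001,0.001,0.01],"turn":[0,0,0]}
    - {"travel":[0.001,0.001,0.025],"turn":[0,0,0]}
    - {"travel":[0.001,0.001,0.038],"turn":[0,0,0]}
    - {"travel":[0.001,0.001,0.04],"turn":[0,0,0]}
    - {"travel":[0.001,0.001,0.04],"turn":[0,0,0]}

```text
time: 12.4
position: [0.5547, -0.0136, 0.1084]
tool_rot: [0.249, -3.13, 0.001]
ft_force: [-0.4, -0.4, -1.7]
grip_width: 0.387
grip_force: 40.0
```

Call:
step_arm:
  commands:
    - {"travel":[0,0,0],"turn":[0,0,0]}
    - {"travel":[0,0,0],"turn":[0,0,0]}
    - {"travel":[0,0,0],"turn":[0,0,0]}

```text
time: 12.7
position: [0.556, -0.0135, 0.1102]
tool_rot: [-0.249, 3.131, 0.0]
ft_force: [-0.3, -0.3, -3.0]
grip_width: 0.385
grip_force: 40.0
```

```bash
python3 go.py
```

```text
12.7 [ 0.55595397 -0.01348703  0.11015286] [-0.31917332 -0.33695663 -3.01299258] 39.98987867496908 [ 1.16125602e-03  2.39752245e-04 -9.99999297e-01]
to cradle [-0.0004  0.0003  0.0286] turn -0.11014850830517275
```

Call:
step_arm:
  commands:
    - {"travel":[0,0,0.005],"turn":[0,0,0]}
    - {"travel":[0,0,0.01],"turn":[0,0,0]}
    - {"travel":[0,0,0.015],"turn":[0,0,0]}
    - {"travel":[0,0,0.02],"turn":[0,0,0]}
    - {"travel":[0,0,0.02],"turn":[0,0,0]}

```text
time: 13.2
position: [0.5547, -0.0135, 0.0885]
tool_rot: [0.249, -3.13, 0.0]
ft_force: [-0.1, -0.4, -2.9]
grip_width: 0.385
grip_force: 40.0
```

Call:
step_arm:
  commands:
    - {"travel":[0,0,0.003],"turn":[0,0,0]}
    - {"travel":[0,0,0.006],"turn":[0,0,0]}
    - {"travel":[0,0,0.0085],"turn":[0,0,0]}
    - {"travel":[0,0,0.0085],"turn":[0,0,0]}
    - {"travel":[0,0,0.0085],"turn":[0,0,0]}

```text
time: 13.7
position: [0.5556, -0.0135, 0.0815]
tool_rot: [-0.249, 3.131, 0.0]
ft_force: [-1.8, 0.5, 2.6]
grip_width: 0.387
grip_force: 40.0
```

```bash
python3 go.py
```

```text
13.7 [ 0.55559685 -0.01348242  0.08150805] [-1.81466294  0.51479018  2.56945757] 39.98976202681661 [ 2.21297731e-04  2.29781851e-04 -9.99999949e-01]
to cradle [-0.0008  0.0003 -0.0001] turn -0.10989608345781221
```

It's seated, with light contact. I'll release, raise the arm and look.

Call:
step_arm:
  commands:
    - {"travel":[0,0,0],"turn":[0,0,0]}
    - {"travel":[0,0,0],"turn":[0,0,0]}
    - {"travel":[0,0,0],"turn":[0,0,0]}
    - {"travel":[0,0,0],"turn":[0,0,0]}
    - {"travel":[0,0,0],"turn":[0,0,0]}
  gripper: 1

```text
time: 14.2
position: [0.5556, -0.0135, 0.081]
tool_rot: [-0.249, 3.131, -0.0]
ft_force: [-0.5, 0.4, 0.4]
grip_width: 0.754
grip_force: 0.0
```

Call:
step_arm:
  commands:
    - {"travel":[0,0,0],"turn":[0,0,0]}
    - {"travel":[0,0,0],"turn":[0,0,0]}
    - {"travel":[0,0,0],"turn":[0,0,0]}
    - {"travel":[0,0,0],"turn":[0,0,0]}
    - {"travel":[0,0,0],"turn":[0,0,0]}

```text
time: 14.7
position: [0.5555, -0.0134, 0.0811]
tool_rot: [-0.249, 3.132, 0.0]
ft_force: [-0.1, 0.0, -0.6]
grip_width: 0.998
grip_force: 0.0
```

Call:
step_arm:
  commands:
    - {"travel":[0,0,-0.015],"turn":[0,0,0]}
    - {"travel":[0,0,-0.045],"turn":[0,0,0]}
    - {"travel":[0,0,-0.075],"turn":[0,0,0]}
    - {"travel":[0,0,-0.105],"turn":[0,0,0]}
    - {"travel":[0,0,-0.135],"turn":[0,0,0]}

```text
time: 15.2
position: [0.5556, -0.0137, 0.2186]
tool_rot: [-0.248, 3.13, 0.0]
ft_force: [0.3, 0.1, -0.6]
grip_width: 0.999
grip_force: 0.0
```

Call:
step_arm:
  commands:
    - {"travel":[0,0,-0.03],"turn":[0,0,0]}
    - {"travel":[0,0,-0.03],"turn":[0,0,0]}
    - {"travel":[0,0,-0.03],"turn":[0,0,0]}
    - {"travel":[0,0,-0.03],"turn":[0,0,0]}

```text
time: 15.6
position: [0.5549, -0.0135, 0.2454]
tool_rot: [0.249, -3.13, -0.0]
ft_force: [0.2, -0.7, -0.4]
grip_width: 0.996
grip_force: 0.0
```

Run:
```python
from h import *
s=ctrl.get_state();print(s["time"],s["position"],s["grip_width"])
a=ctrl.get_image("wrist")[:,:,::-1];b=ctrl.get_image("side")[180:260,230:340,::-1]
cv2.imwrite("pics/e.png",np.hstack([cv2.resize(a,(480,360)),cv2.resize(b,(320,360),interpolation=cv2.INTER_CUBIC)]))
```

```text
15.6 [ 0.55486397 -0.01345619  0.24542936] 0.9964976613967127
```

View pics/e.png

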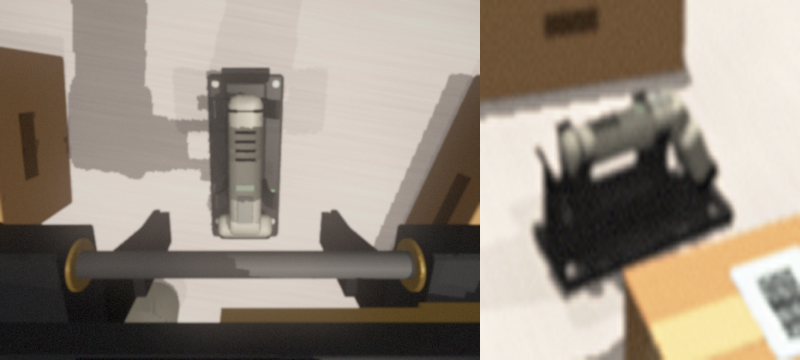

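The scanner lies level in both saddles, nose the original way: rear end at (246,97), head at (246,225). The gripper is clear.

```bash
python3 -c "
from bench import ctrl
print(ctrl.close_job())"
```

```text
the job is handed in; nothing more can be done
None
```

I held the scanner over the long carton's label for about 2.5 s, lowered it back into its cradle before letting go, and handed the job in at about 16 s of the 56 s allowed; no verdict came back.

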